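Tidy the tasting counter: cups, sample tins and tamper

ROBOT

A 6-joint arm with a two-finger parallel gripper is mounted at the origin on the work surface. World frame = base frame: x ahead of the robot, y to its left, z up, the work surface at z = 0. Lengths are in m, angles in rad, forces in N, time in s.
With the tool pointing down it reaches from about 0.35 to 0.85 m from the base axis. Payload 8.1 kg.
Tool frame: the origin (TCP) lies midway between the tips of the shut fingers; the grasp point (between the pads) lies 19 mm behind it; z points along the fingers, y is the direction in which the jaws open and shut (so a half turn about z gives the same grasp; the last joint's range is limited). The gripper opens to 93 mm and grips with 3 to 60 N. Pads are 15 mm wide; open, the fingers measure 128 mm over their backs; the gripper's body (75 mm by 188 mm) begins 65 mm behind the grasp point.
Start: joints at [-1.427, 0.13, 1.488, -0, 1.523, -0.085], TCP at [0.136, -0.584, 0.219] pointing down, gripper open.
Joint ranges: [-2.96, 2.96], [-0.89, 2.26], [0.02, 2.5], [-1.34, 4.48], [0, 2.73], [-2.66, 2.66]. Speed limits (rad/s): [2.39, 2.39, 2.79, 3.14, 3.14, 3.14].

INTERFACE

Orientations are given as a rotation vector (axis times angle).
In Python, from plant import robot gives the robot as it stands. The module is installed in compiled form; this text tells all that it offers.
- The arm moves only by the shell command python3 -m pendant 'ROWS' [FORCE]. ROWS is JSON, a list of rows, each an object with "translation": the shift along the tool's x, y, z in mm, a list of three; "twist": the turn, a rotation vector about the tool's x, y, z in rad, a list of three; "grip": the opening, from -1 (shut) to 1 (fully open). A call has exactly 10 rows; each row shifts and turns the pose as measured when the row begins, along the tool's axes as they then stand; what a row does not reach is not made up. A row lasts 1/10 s, in which the tool goes at most 50 mm and 8.59 degrees, less where a joint would pass 70% of its speed; a pose out of reach is approached as far as the arm can. A call is refused whole if a number of a shift passes 50 or a number of a turn 0.15, either way. A call with a gripper value outside its range is refused whole. The fingers move at their own pace and stop on an object; FORCE is the grip in N (left out, the last holds). Time passes only in rows, so rows that do not move let the fingers close, or fill a call up. It gives the time, the measured TCP pose, the force and the opening at its end, in the units of the state.
- robot.read_state(): the state, without advancing time (a new reading comes with each control period).
- robot.read_camera(name): name is "side" or "top" or "wrist"; returns (picture, depth): 480x640x3 uint8, red, green, blue; 480x640 float32, m along the optical axis (not along the pixel's ray), 0 where there is no reading.
- robot.camera_info(name): a dict with "vertical_fov" (degrees; the focal length in pixels is half the picture's height over the tangent of half this angle, whatever the lens; pixels are square), "cx", "cy" (the principal point, pixels), "cam_to_world" (4x4, takes a point from camera to world coordinates). Camera axes: x right, y up, looking along -z (the intrinsics and any distortion apply to the point x, -y, -z); pixel columns grow to the right and rows downward; lengths in m; the calibration is good to about 2 mm. A picture is of the moment at which its call begins: read the wrist's pose just before it. camera_info takes no time and is no camera call; for the wrist camera it gives the pose at the moment of the call.
- robot.close_job(): hands the job in, once; it reports no verdict.
The state is a dict: "t": time; "q": joint angles; "dq": joint speeds; "joint_torque": joint torques, N m; "tool_pos": TCP position; "orientation": TCP orientation; "force": force on the tool from outside, world axes, zero at the start; "wrist_torque": the same for the moment, N m; "opening": finger opening in m.
Only numpy, scipy, OpenCV 4.12 (cv2) and the standard library are available. Lean on these libraries where they do the work, as an engineer would, in place of code of your own. Each camera call takes 0.05 s, during which the arm holds its last target. There are 200 camera calls.

TASK

Tidy up the coffee counter: stand the two white cups in the light wooden tray with square bays, one in each bay, the two closed metal sample tins in the wooden rack with round wells, one in each well, and the tamper with the wooden handle in its round rubber seat. Everything must end standing upright, flat on the floor of its place and let go; leave the glass jar and the small amber bottle upright where they are.

Things in the scene. Friction and masses are not known exactly. Their poses are not given: they have to be found in the camera images.
- cup1: White ceramic espresso cup without handle, open at the top, one of two alike: 60 mm high, outside diameter 53 mm at the foot, 57 mm from 10 mm up and 58 mm at the rim, wall 4 mm, about 0.14 kg. Stands upright on the counter at the start. Origin: centre of its underside; z up its axis.
- cup2: White ceramic espresso cup without handle, open at the top, the other of the two: 60 mm high, outside diameter 53 mm at the foot, 57 mm from 10 mm up and 58 mm at the rim, wall 4 mm, about 0.14 kg. Stands upright on the counter at the start. Origin: centre of its underside; z up its axis.
- tin1: Closed sample tin of bare metal, one of two alike: a plain cylinder of diameter 50 mm (52 mm at the lid, the uppermost 14 mm), 70 mm high to its flat lid, with a small black knob of diameter 14 mm, 9 mm high, in the middle of the lid, about 0.12 kg. Stands upright on the counter at the start. Origin: centre of its underside; z up its axis.
- tin2: Closed sample tin of bare metal, the other of the two: a plain cylinder of diameter 50 mm (52 mm at the lid, the uppermost 14 mm), 70 mm high to its flat lid, with a small black knob of diameter 14 mm, 9 mm high, in the middle of the lid, about 0.12 kg. Stands upright on the counter at the start. Origin: centre of its underside; z up its axis.
- tamper: Espresso tamper, 0.33 kg, 88 mm high, standing on its foot: a steel disc foot of diameter 56 mm and 20 mm high, a neck of diameter 20 mm up to 36 mm, then an upright wooden handle of diameter 31 to 32 mm from 46 to 78 mm above the underside, rounded at the top. Origin: centre of the underside; z up its axis.
- cup_tray: Low tray of light wood fixed to the counter, 95 mm (its x) by 185 mm (its y), 22 mm high, walls 5 mm, with one dividing wall across the middle, as high as the rim: two open square bays, each 85 mm by 85 mm, centred at y = +45 mm and y = -45 mm in the tray's frame. Origin: centre of the underside; the bays' floor lies 5 mm above it.
- tin_rack: Block of brown wood fixed to the counter, 100 mm (its x) by 190 mm (its y), 28 mm high, with two round wells of diameter 70 mm, 20 mm deep, centred at y = +45 mm and y = -45 mm in the rack's frame. Origin: centre of the underside; the wells' floor lies 8 mm above it.
- tamper_seat: Round dark rubber seat fixed to the counter, a shallow dish: outside diameter 100 mm, 16 mm high, inside diameter 76 mm. Origin: centre of the underside; its inner floor lies 4 mm above it.
- jar: Glass jar with a wooden cap, diameter 68 mm, 92 mm high, standing loose among the things: a bystander, to be left alone. Origin: centre of the underside.
- vial: Small amber glass bottle with a black cap, diameter 48 mm, 95 mm high, standing loose among the things: a bystander, to be left alone. Origin: centre of the underside.

How it is judged:
By the outcome, as a careful person would: the job done as asked, in the order asked, and still so for the second after the job is handed in, with the robot touching nothing.
It also fails if it takes over 115 s, if anything falls off the work surface, if the arm or the gripper's body presses on something with over 40 N, if the wrist force passes 120 N, or if a joint passes its speed limit or range.

## Working session

There is one attempt and no reset: what is moved stays moved. The work goes in short steps, Python scripts to look and compute and a shell command to move; the robot and the scene stay as the last step left them, time stands still between calls to the robot, and variables do not carry over. Pictures are saved under pics/ and viewed, about 12 in all and at most 16, crops included, and the job is handed in when it is done.

```bash
mkdir -p pics; cat > h.py <<'E'
import numpy as np, cv2
from plant import robot
from scipy.spatial.transform import Rotation as R
def snap(name,fn):
    info=robot.camera_info(name); rgb,d=robot.read_camera(name)
    cv2.imwrite('pics/'+fn+'.png',rgb[:,:,::-1]); np.savez('pics/'+fn,d=d,rgb=rgb,M=info['cam_to_world'],v=info['vertical_fov'],c=[info['cx'],info['cy']])
    return rgb,d,info
def world(fn):
    z=np.load('pics/'+fn+'.npz'); d=z['d'];f=240/np.tan(np.radians(z['v']/2))
    v,u=np.mgrid[:480,:640]; P=np.stack([(u-z['c'][0])/f*d,-(v-z['c'][1])/f*d,-d,np.ones_like(d)],-1)
    W=P@z['M'].T; W=W[...,:3]; W[d==0]=np.nan; return W
E
python3 - <<'E'
from h import *
np.set_printoptions(precision=4,suppress=True)
for n in ('top','side'):
    r,d,i=snap(n,n+'1'); print(i,(d==0).mean())
s=robot.read_state();print(s['tool_pos'],s['orientation'],s['opening'],s['t']); print(R.from_rotvec(s['orientation']).as_matrix())
E
```

```text
{'vertical_fov': 49.771734679161796, 'cx': 326.4756652360599, 'cy': 232.86521962571203, 'cam_to_world': array([[-0.0108,  0.9939, -0.11  ,  0.382 ],
       [-0.9998, -0.0086,  0.0204,  0.01  ],
       [ 0.0194,  0.1102,  0.9937,  1.1438],
       [ 0.    ,  0.    ,  0.    ,  1.    ]])} 0.0040462239583333335
{'vertical_fov': 44.400047923104026, 'cx': 308.69912455286607, 'cy': 237.6546491911901, 'cam_to_world': array([[-0.9962,  0.0456, -0.0738,  0.4121],
       [-0.0846, -0.6989,  0.7102,  0.8312],
       [-0.0192,  0.7138,  0.7001,  0.8488],
       [ 0.    ,  0.    ,  0.    ,  1.    ]])} 0.0037955729166666667
[ 0.136  -0.5838  0.2177] [-3.1194 -0.3585  0.0001] 0.09330460750874575 0.1
[[ 0.9739  0.2268 -0.0002]
 [ 0.2268 -0.9739  0.0017]
 [ 0.0002 -0.0017 -1.    ]]
```

View pics/top1.png

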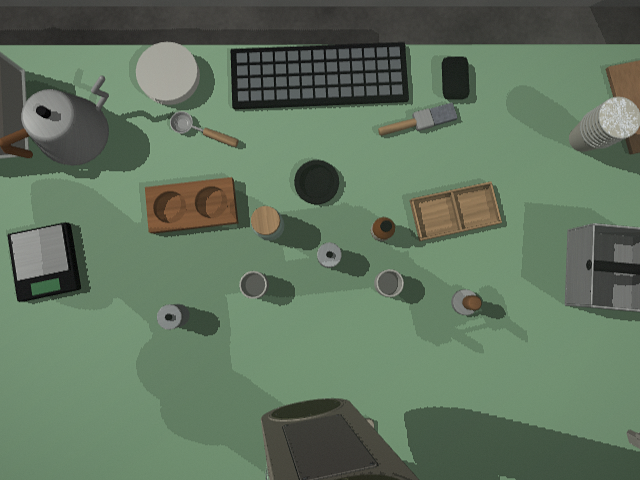

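View pics/side1.png

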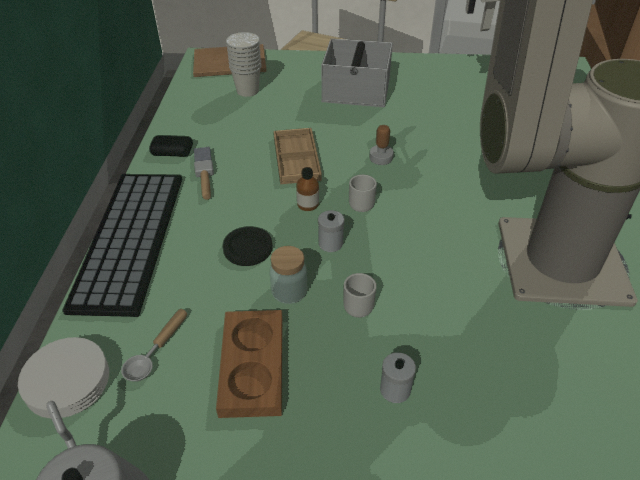

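The top view shows the cups at (253,284) and (390,282), the tins at (330,255) and (170,317), and the tamper at (466,301). The targets are the tray at (456,211), the rack at (191,205) and the seat at (317,182). The bystanders are the jar at (267,222) and the vial at (384,228). The side view agrees with this.

```bash
python3 - <<'E'
from h import *
np.set_printoptions(precision=4,suppress=True)
W=world('top1')
print('table z',np.nanmedian(W[320:360,300:400,2]))
def blob(n,u,v,r,zl,zh,w=W):
    S=w[v-r:v+r,u-r:u+r].reshape(-1,3); S=S[(S[:,2]>zl)&(S[:,2]<zh)]
    p=S[:,:2].astype(np.float32)
    c,rad=cv2.minEnclosingCircle(p); box=cv2.minAreaRect(p*1000)
    print(n,len(p),'circ',np.array(c),2*rad,'mean',p.mean(0),'box',box,'z',np.percentile(S[:,2],[50,98]))
for n,u,v in [('cupA',253,284),('cupB',390,282)]: blob(n,u,v,24,.052,.068)
for n,u,v in [('tinA',330,255),('tinB',170,317)]: blob(n,u,v,22,.06,.076)
blob('tamper top',472,302,20,.06,.1); blob('tamper foot',466,301,24,.014,.026)
blob('jar',267,222,24,.085,.1); blob('vial',384,228,18,.06,.105)
blob('tray',456,211,52,.016,.03); blob('rack',191,205,54,.022,.036); blob('seat',317,182,32,.011,.025)
E
```

```text
table z -0.00012634038596903707
cupA 171 circ [0.3964 0.1423] 0.05804391950368881 mean [0.3964 0.143 ] box ((396.4230651855469, 142.7913818359375), (56.41323471069336, 53.951744079589844), 89.4512939453125) z [0.0597 0.0642]
cupB 178 circ [ 0.3964 -0.1433] 0.057935796678066254 mean [ 0.3965 -0.144 ] box ((396.5550537109375, -143.10635375976562), (55.94496536254883, 56.53998565673828), 43.41553497314453) z [0.0595 0.0635]
tinA 447 circ [ 0.4569 -0.0168] 0.05137744918465614 mean [ 0.4567 -0.0167] box ((456.7967529296875, -16.879188537597656), (50.18589401245117, 50.023380279541016), 70.06938171386719) z [0.0695 0.0736]
tinB 492 circ [0.3327 0.3119] 0.05291169881820679 mean [0.3328 0.31  ] box ((333.0154724121094, 311.5177917480469), (51.79022979736328, 48.5078239440918), 89.83293914794922) z [0.0698 0.0743]
tamper top 216 circ [ 0.3544 -0.3118] 0.031771447509527206 mean [ 0.3547 -0.3092] box ((354.3345642089844, -311.4082336425781), (29.94735336303711, 28.963834762573242), 89.47929382324219) z [0.085  0.0896]
tamper foot 319 circ [ 0.3538 -0.3119] 0.05616263300180435 mean [ 0.3548 -0.3
[... 407 characters left out ...]
13.1150512695312, -133.8446502685547), (44.08380126953125, 42.041473388671875), 18.496898651123047) z [0.0697 0.098 ]
tray 707 circ [ 0.5551 -0.2999] 0.206798255443573 mean [ 0.555  -0.2992] box ((555.010009765625, -299.5709533691406), (95.33891296386719, 186.79302978515625), 11.759315490722656) z [0.0209 0.0258]
rack 2486 circ [0.5711 0.2821] 0.21195203065872192 mean [0.5711 0.2833] box ((571.6378784179688, 283.0693664550781), (101.3292007446289, 191.858642578125), 6.4041643142700195) z [0.0278 0.032 ]
seat 665 circ [0.6234 0.0089] 0.10109489411115646 mean [0.623  0.0082] box ((623.6255493164062, 7.957908630371094), (98.4388198852539, 98.06959533691406), 9.324235916137695) z [0.0156 0.0198]
```

```bash
cat > go.py <<'E'
# usage: go.py x y z jaw_yaw_deg -> remaining shift in tool axes (mm), twist (rad)
import sys
from h import *
x,y,z,a=map(float,sys.argv[1:5]); s=robot.read_state()
M=R.from_rotvec(s['orientation']).as_matrix(); a=np.radians(a)
Y=np.array([np.cos(a),np.sin(a),0]); 
if len(sys.argv)<6 and Y@M[:,1]<0: Y=-Y
Z=np.array([0,0,-1.]); T=np.c_[np.cross(Y,Z),Y,Z]
print('t',round(s['t'],2),'pos',np.round(s['tool_pos'],4),'F',np.round(s['force'],1),'open',round(s['opening'],4),'q',np.round(s['q'],2))
print('shift now-axes',np.round(M.T@(np.array([x,y,z])-s['tool_pos'])*1000,1),'final-axes',np.round(T.T@(np.array([x,y,z])-s['tool_pos'])*1000,1),'twist',np.round(R.from_matrix(M.T@T).as_rotvec(),3))
E
python3 -m pendant '[{"translation":[21,-22,0],"twist":[0,0,-0.15],"grip":1},{"translation":[24,-18,0],"twist":[0,0,-0.15],"grip":1},{"translation":[26,-15,0],"twist":[0,0,-0.15],"grip":1},{"translation":[28,-10,0],"twist":[0,0,-0.15],"grip":1},{"translation":[29,-6,0],"twist":[0,0,-0.15],"grip":1},{"translation":[30,-2,0],"twist":[0,0,-0.15],"grip":1},{"translation":[30,3,0],"twist":[0,0,-0.15],"grip":1},{"translation":[29,7,0],"twist":[0,0,-0.15],"grip":1},{"translation":[28,12,0],"twist":[0,0,-0.15],"grip":1},{"translation":[26,15,0],"twist":[0,0,-0.15],"grip":1}]' 20
python3 go.py 0.3964 -0.1433 0.15 11.8
```

```text
t: 1.1
tool_pos: [0.2889, -0.3144, 0.2127]
orientation: [-2.028, -2.387, -0.008]
force: [0.5, -0.1, 0.5]
opening: 0.093
t 1.1 pos [ 0.2889 -0.3144  0.2127] F [ 0.5 -0.1  0.5] open 0.093 q [-0.95 -0.34  1.94  0.    1.56 -1.11]
shift now-axes [150.9 133.8  64. ] final-axes [145.5 140.2  62.7] twist [-0.002 -0.01  -0.044]
```

```bash
python3 -m pendant '[{"translation":[20,20,5],"twist":[0,0,-0.044],"grip":1},{"translation":[25,24,10],"twist":[0,0,0],"grip":1},{"translation":[25,24,10],"twist":[0,0,0],"grip":1},{"translation":[25,24,10],"twist":[0,0,0],"grip":1},{"translation":[25,24,10],"twist":[0,0,0],"grip":1},{"translation":[15,14,10],"twist":[0,0,0],"grip":1},{"translation":[10,10,7],"twist":[0,0,0],"grip":1},{"translation":[0,0,0],"twist":[0,0,0],"grip":1},{"translation":[0,0,0],"twist":[0,0,0],"grip":1},{"translation":[0,0,0],"twist":[0,0,0],"grip":1}]'
python3 go.py 0.3964 -0.1433 0.025 11.8
python3 -c "
from h import *
snap('wrist','w1')"
```

```text
t: 2.1
tool_pos: [0.3982, -0.1322, 0.1477]
orientation: [-1.958, -2.442, -0.007]
force: [0.9, -0.7, 0.2]
opening: 0.0929
t 2.1 pos [ 0.3982 -0.1322  0.1477] F [ 0.9 -0.7  0.2] open 0.0929 q [-0.45 -0.33  2.05  0.01  1.43 -0.67]
shift now-axes [-11.9  -3.8 122.6] final-axes [-10.5  -4.1 122.7] twist [-0.004 -0.012  0.013]
```

View pics/w1.png

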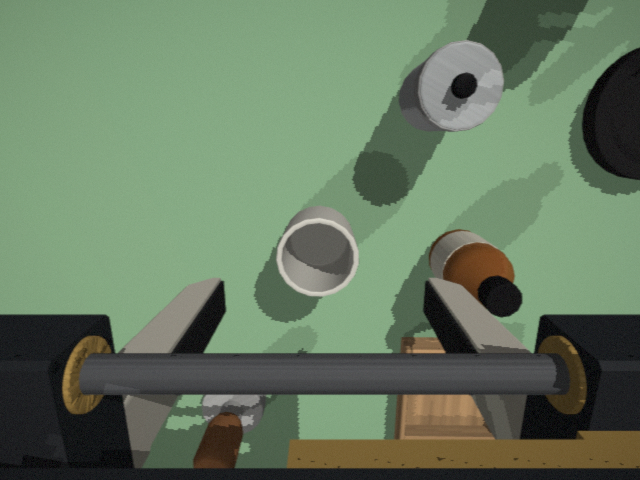

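The wrist view shows the cup centred between the jaws at (318,258), with the vial outside the right finger. I'll go down and grip.

```bash
python3 -m pendant '[{"translation":[-8,-3,5],"twist":[0,0,0.013],"grip":1},{"translation":[-4,-1,20],"twist":[0,0,0],"grip":1},{"translation":[0,0,30],"twist":[0,0,0],"grip":1},{"translation":[0,0,30],"twist":[0,0,0],"grip":1},{"translation":[0,0,20],"twist":[0,0,0],"grip":1},{"translation":[0,0,10],"twist":[0,0,0],"grip":1},{"translation":[0,0,5],"twist":[0,0,0],"grip":1},{"translation":[0,0,0],"twist":[0,0,0],"grip":1},{"translation":[0,0,0],"twist":[0,0,0],"grip":1},{"translation":[0,0,0],"twist":[0,0,0],"grip":1}]'
python3 go.py 0.3964 -0.1433 0.025 11.8
```

```text
t: 3.15
tool_pos: [0.3979, -0.1547, 0.0281]
orientation: [1.998, 2.424, 0.008]
force: [-1.0, 0.4, 0.4]
opening: 0.0928
t 3.15 pos [ 0.3979 -0.1547  0.0281] F [-1.   0.4  0.4] open 0.0928 q [-0.5  -0.16  2.14  0.01  1.16 -0.69]
shift now-axes [11.5  0.7  3.2] final-axes [11.5  0.9  3.1] twist [ 0.004 -0.003 -0.014]
```

```bash
python3 -m pendant '[{"translation":[9,0,2],"twist":[0,0,0],"grip":1},{"translation":[0,0,0],"twist":[0,0,0],"grip":1},{"translation":[0,0,0],"twist":[0,0,0],"grip":1},{"translation":[0,0,0],"twist":[0,0,0],"grip":-1},{"translation":[0,0,0],"twist":[0,0,0],"grip":-1},{"translation":[0,0,0],"twist":[0,0,0],"grip":-1},{"translation":[0,0,0],"twist":[0,0,0],"grip":-1},{"translation":[0,0,0],"twist":[0,0,0],"grip":-1},{"translation":[0,0,0],"twist":[0,0,0],"grip":-1},{"translation":[0,0,0],"twist":[0,0,0],"grip":-1}]' 20
python3 go.py 0.3964 -0.1433 0.025 11.8
```

```text
t: 4.15
tool_pos: [0.3979, -0.1457, 0.0284]
orientation: [1.994, 2.422, 0.009]
force: [0.2, 0.0, 0.1]
opening: 0.0567
t 4.15 pos [ 0.3979 -0.1457  0.0284] F [0.2 0.  0.1] open 0.0567 q [-0.48 -0.18  2.16  0.01  1.16 -0.67]
shift now-axes [ 2.6 -1.1  3.4] final-axes [ 2.6 -1.   3.4] twist [ 0.007 -0.    -0.013]
```

```bash
python3 -m pendant '[{"translation":[0,0,-15],"twist":[0,0,0],"grip":-1},{"translation":[0,0,-25],"twist":[0,0,0],"grip":-1},{"translation":[0,0,-25],"twist":[0,0,0],"grip":-1},{"translation":[0,0,-5],"twist":[0,0,0],"grip":-1},{"translation":[-20,12,0],"twist":[0,0,0],"grip":-1},{"translation":[-40,22,0],"twist":[0,0,0],"grip":-1},{"translation":[-40,22,0],"twist":[0,0,0],"grip":-1},{"translation":[-30,20,0],"twist":[0,0,0],"grip":-1},{"translation":[0,0,0],"twist":[0,0,0],"grip":-1},{"translation":[0,0,0],"twist":[0,0,0],"grip":-1}]'
python3 go.py 0.5642 -0.3437 0.0335 11.8
```

```text
t: 5.15
tool_pos: [0.4962, -0.2603, 0.0899]
orientation: [-1.992, -2.421, -0.007]
force: [-0.1, 0.3, -2.0]
opening: 0.0567
t 5.15 pos [ 0.4962 -0.2603  0.0899] F [-0.1  0.3 -2. ] open 0.0567 q [-0.58  0.13  1.73  0.01  1.29 -0.77]
shift now-axes [-95.4  50.7  55.6] final-axes [-95.6  49.5  56.4] twist [-0.001 -0.008 -0.012]
```

```bash
python3 -m pendant '[{"translation":[-25,14,0],"twist":[0,0,0],"grip":-1},{"translation":[-35,18,0],"twist":[0,0,0],"grip":-1},{"translation":[-25,14,0],"twist":[0,0,0],"grip":-1},{"translation":[-10,5,5],"twist":[0,0,0],"grip":-1},{"translation":[0,0,10],"twist":[0,0,0],"grip":-1},{"translation":[0,0,10],"twist":[0,0,0],"grip":-1},{"translation":[0,0,10],"twist":[0,0,0],"grip":-1},{"translation":[0,0,0],"twist":[0,0,0],"grip":-1},{"translation":[0,0,0],"twist":[0,0,0],"grip":-1},{"translation":[0,0,0],"twist":[0,0,0],"grip":-1}]'
python3 go.py 0.5642 -0.3437 0.0335 11.8
```

```text
t: 6.15
tool_pos: [0.558, -0.3349, 0.0444]
orientation: [-1.978, -2.415, -0.007]
force: [-0.7, 0.1, -1.5]
opening: 0.0568
t 6.15 pos [ 0.558  -0.3349  0.0444] F [-0.7  0.1 -1.5] open 0.0568 q [-0.62  0.42  1.47  0.01  1.27 -0.82]
shift now-axes [-10.    4.4  10.6] final-axes [-9.8  4.2 10.9] twist [-0.009 -0.019 -0.008]
```

```bash
python3 -m pendant '[{"translation":[-10,4,0],"twist":[-0.009,-0.019,0],"grip":-1},{"translation":[0,0,0],"twist":[0,0,0],"grip":-1},{"translation":[0,0,5],"twist":[0,0,0],"grip":-1},{"translation":[0,0,4],"twist":[0,0,0],"grip":-1},{"translation":[0,0,1.5],"twist":[0,0,0],"grip":-1},{"translation":[0,0,0],"twist":[0,0,0],"grip":-1},{"translation":[0,0,0],"twist":[0,0,0],"grip":-1},{"translation":[0,0,0],"twist":[0,0,0],"grip":-1},{"translation":[0,0,0],"twist":[0,0,0],"grip":-1},{"translation":[0,0,0],"twist":[0,0,0],"grip":-1}]'
python3 go.py 0.5642 -0.3437 0.0335 11.8
```

```text
t: 7.15
tool_pos: [0.5655, -0.3454, 0.0346]
orientation: [1.988, 2.427, -0.002]
force: [0.7, -0.3, -1.4]
opening: 0.0566
t 7.15 pos [ 0.5655 -0.3454  0.0346] F [ 0.7 -0.3 -1.4] open 0.0566 q [-0.62  0.44  1.47 -0.    1.23 -0.82]
shift now-axes [ 1.9 -0.9  1.1] final-axes [ 1.9 -0.9  1.1] twist [ 0.002  0.004 -0.008]
```

```bash
python3 -m pendant '[{"translation":[0,0,2],"twist":[0,0,0],"grip":-1},{"translation":[0,0,1],"twist":[0,0,0],"grip":-1},{"translation":[0,0,0],"twist":[0,0,0],"grip":-1},{"translation":[0,0,0],"twist":[0,0,0],"grip":1},{"translation":[0,0,0],"twist":[0,0,0],"grip":1},{"translation":[0,0,0],"twist":[0,0,0],"grip":1},{"translation":[0,0,0],"twist":[0,0,0],"grip":1},{"translation":[0,0,-10],"twist":[0,0,0],"grip":1},{"translation":[0,0,-30],"twist":[0,0,0],"grip":1},{"translation":[0,0,-40],"twist":[0,0,0],"grip":1}]'
python3 go.py 0.3964 0.1423 0.15 11.8
```

```text
t: 8.15
tool_pos: [0.5621, -0.3432, 0.1091]
orientation: [-1.988, -2.427, 0.003]
force: [-0.1, -0.9, 0.1]
opening: 0.093
t 8.15 pos [ 0.5621 -0.3432  0.1091] F [-0.1 -0.9  0.1] open 0.093 q [-0.63  0.36  1.42 -0.    1.36 -0.82]
shift now-axes [508.7 -67.  -39.4] final-axes [509.2 -62.9 -40.9] twist [-0.005 -0.002 -0.008]
```

```bash
python3 -m pendant '[{"translation":[0,0,-30],"twist":[0,0,0],"grip":1},{"translation":[20,-3,-15],"twist":[0,0,0],"grip":1},{"translation":[45,-6,0],"twist":[0,0,0],"grip":1},{"translation":[48,-6,0],"twist":[0,0,0],"grip":1},{"translation":[48,-6,0],"twist":[0,0,0],"grip":1},{"translation":[48,-6,0],"twist":[0,0,0],"grip":1},{"translation":[48,-6,0],"twist":[0,0,0],"grip":1},{"translation":[48,-6,0],"twist":[0,0,0],"grip":1},{"translation":[48,-6,0],"twist":[0,0,0],"grip":1},{"translation":[48,-6,0],"twist":[0,0,0],"grip":1}]'
python3 go.py 0.3964 0.1423 0.15 11.8
```

```text
t: 9.15
tool_pos: [0.4361, 0.0436, 0.1702]
orientation: [1.988, 2.403, 0.007]
force: [1.8, 0.5, 0.2]
opening: 0.0931
t 9.15 pos [0.4361 0.0436 0.1702] F [1.8 0.5 0.2] open 0.0931 q [-0.01 -0.32  2.   -0.01  1.44 -0.2 ]
shift now-axes [104.7 -20.9  18.3] final-axes [104.7 -18.7  20.2] twist [ 0.018  0.015 -0.017]
```

```bash
python3 -m pendant '[{"translation":[35,-6,0],"twist":[0.015,0.015,-0.01],"grip":1},{"translation":[30,-6,10],"twist":[0,0,0],"grip":1},{"translation":[20,-4,10],"twist":[0,0,0],"grip":1},{"translation":[10,-2,10],"twist":[0,0,0],"grip":1},{"translation":[0,0,20],"twist":[0,0,0],"grip":1},{"translation":[0,0,15],"twist":[0,0,0],"grip":1},{"translation":[0,0,5],"twist":[0,0,0],"grip":1},{"translation":[0,0,0],"twist":[0,0,0],"grip":1},{"translation":[0,0,0],"twist":[0,0,0],"grip":1},{"translation":[0,0,0],"twist":[0,0,0],"grip":1}]'
python3 go.py 0.3964 0.1423 0.028 11.8
```

```text
t: 10.15
tool_pos: [0.4, 0.1417, 0.1049]
orientation: [1.976, 2.431, 0.019]
force: [-0.4, -0.5, 0.1]
opening: 0.093
t 10.15 pos [0.4    0.1417 0.1049] F [-0.4 -0.5  0.1] open 0.093 q [ 0.22 -0.3   2.1   0.    1.32  0.01]
shift now-axes [ 1.2 -4.5 76.8] final-axes [ 1.3 -3.4 76.9] twist [ 0.015 -0.001  0.   ]
```

```bash
python3 -m pendant '[{"translation":[1,-3,20],"twist":[0.015,0,0],"grip":1},{"translation":[0,0,25],"twist":[0,0,0],"grip":1},{"translation":[0,0,20],"twist":[0,0,0],"grip":1},{"translation":[0,0,10],"twist":[0,0,0],"grip":1},{"translation":[0,0,2],"twist":[0,0,0],"grip":1},{"translation":[0,0,0],"twist":[0,0,0],"grip":1},{"translation":[0,0,0],"twist":[0,0,0],"grip":-1},{"translation":[0,0,0],"twist":[0,0,0],"grip":-1},{"translation":[0,0,0],"twist":[0,0,0],"grip":-1},{"translation":[0,0,0],"twist":[0,0,0],"grip":-1}]'
python3 go.py 0.3964 0.1423 0.028 11.8
```

```text
t: 11.15
tool_pos: [0.405, 0.1429, 0.0346]
orientation: [1.978, 2.43, 0.018]
force: [-0.1, -0.8, -1.1]
opening: 0.065
t 11.15 pos [0.405  0.1429 0.0346] F [-0.1 -0.8 -1.1] open 0.065 q [ 0.22 -0.18  2.15  0.    1.16  0.01]
shift now-axes [ 1.2 -8.6  6.5] final-axes [ 1.2 -8.5  6.6] twist [ 0.014 -0.001 -0.002]
```

```bash
python3 -m pendant '[{"translation":[0,0,0],"twist":[0,0,0],"grip":1},{"translation":[0,0,0],"twist":[0,0,0],"grip":1},{"translation":[1,-8,3],"twist":[0.014,0,0],"grip":1},{"translation":[0,0,2],"twist":[0,0,0],"grip":1},{"translation":[0,0,0],"twist":[0,0,0],"grip":-1},{"translation":[0,0,0],"twist":[0,0,0],"grip":-1},{"translation":[0,0,0],"twist":[0,0,0],"grip":-1},{"translation":[0,0,0],"twist":[0,0,0],"grip":-1},{"translation":[0,0,0],"twist":[0,0,0],"grip":-1},{"translation":[0,0,0],"twist":[0,0,0],"grip":-1}]'
python3 go.py 0.3964 0.1423 0.028 11.8
```

```text
t: 12.15
tool_pos: [0.3969, 0.1424, 0.0296]
orientation: [-1.983, -2.436, -0.002]
force: [-0.4, 0.1, -0.9]
opening: 0.0579
t 12.15 pos [0.3969 0.1424 0.0296] F [-0.4  0.1 -0.9] open 0.0579 q [ 0.22 -0.18  2.16  0.    1.17  0.02]
shift now-axes [-0.  -0.5  1.6] final-axes [-0.  -0.5  1.6] twist [ 0.001 -0.001 -0.002]
```

```bash
python3 -m pendant '[{"translation":[0,0,0],"twist":[0,0,0],"grip":-1},{"translation":[0,0,-10],"twist":[0,0,0],"grip":-1},{"translation":[0,0,-30],"twist":[0,0,0],"grip":-1},{"translation":[0,0,-40],"twist":[0,0,0],"grip":-1},{"translation":[0,0,-30],"twist":[0,0,0],"grip":-1},{"translation":[0,0,-5],"twist":[0,0,0],"grip":-1},{"translation":[-15,3,0],"twist":[0,0,0],"grip":-1},{"translation":[-30,5,0],"twist":[0,0,0],"grip":-1},{"translation":[-35,6,0],"twist":[0,0,0],"grip":-1},{"translation":[-35,6,0],"twist":[0,0,0],"grip":-1}]'
python3 go.py 0.5458 -0.2555 0.145 11.8
```

```text
t: 13.15
tool_pos: [0.4369, 0.0336, 0.1477]
orientation: [-1.972, -2.44, 0.002]
force: [0.5, -0.1, -1.4]
opening: 0.0577
t 13.15 pos [0.4369 0.0336 0.1477] F [ 0.5 -0.1 -1.4] open 0.0577 q [-0.04 -0.27  2.    0.    1.42 -0.25]
shift now-axes [-305.5   45.7    1.7] final-axes [-305.3   47.4    2.7] twist [-0.004 -0.003  0.006]
```

```bash
python3 -m pendant '[{"translation":[-40,6,0],"twist":[0,0,0],"grip":-1},{"translation":[-40,6,0],"twist":[0,0,0],"grip":-1},{"translation":[-40,6,0],"twist":[0,0,0],"grip":-1},{"translation":[-40,6,0],"twist":[0,0,0],"grip":-1},{"translation":[-40,6,0],"twist":[0,0,0],"grip":-1},{"translation":[-35,6,0],"twist":[0,0,0],"grip":-1},{"translation":[-25,4,0],"twist":[0,0,0],"grip":-1},{"translation":[-15,3,0],"twist":[0,0,0],"grip":-1},{"translation":[0,0,0],"twist":[0,0,0],"grip":-1},{"translation":[0,0,0],"twist":[0,0,0],"grip":-1}]'
python3 go.py 0.5458 -0.2555 0.0346 11.8
```

```text
t: 14.15
tool_pos: [0.5333, -0.2398, 0.1331]
orientation: [-1.969, -2.424, 0.009]
force: [-0.0, 0.9, -1.7]
opening: 0.058
t 14.15 pos [ 0.5333 -0.2398  0.1331] F [-0.   0.9 -1.7] open 0.058 q [-0.51  0.16  1.61 -0.    1.39 -0.71]
shift now-axes [-19.   10.6  98.2] final-axes [-17.9   9.   98.5] twist [-0.016 -0.011  0.001]
```

```bash
python3 -m pendant '[{"translation":[-18,9,0],"twist":[-0.015,-0.01,0],"grip":-1},{"translation":[0,0,15],"twist":[0,0,0],"grip":-1},{"translation":[0,0,25],"twist":[0,0,0],"grip":-1},{"translation":[0,0,20],"twist":[0,0,0],"grip":-1},{"translation":[0,0,10],"twist":[0,0,0],"grip":-1},{"translation":[0,0,0],"twist":[0,0,0],"grip":-1},{"translation":[0,0,0],"twist":[0,0,0],"grip":-1},{"translation":[0,0,0],"twist":[0,0,0],"grip":-1},{"translation":[0,0,0],"twist":[0,0,0],"grip":-1},{"translation":[0,0,0],"twist":[0,0,0],"grip":-1}]'
python3 go.py 0.5458 -0.2555 0.0346 11.8
```

```text
t: 15.15
tool_pos: [0.5429, -0.2467, 0.0577]
orientation: [-1.969, -2.438, -0.001]
force: [0.5, -0.2, -1.7]
opening: 0.0581
t 15.15 pos [ 0.5429 -0.2467  0.0577] F [ 0.5 -0.2 -1.7] open 0.0581 q [-0.51  0.26  1.65  0.    1.24 -0.73]
shift now-axes [-9.4  1.1 23.1] final-axes [-9.3  1.1 23.1] twist [-0.004 -0.006  0.006]
```

```bash
python3 -m pendant '[{"translation":[-9,1,0],"twist":[0,0,0],"grip":-1},{"translation":[0,0,10],"twist":[0,0,0],"grip":-1},{"translation":[0,0,8],"twist":[0,0,0],"grip":-1},{"translation":[0,0,5],"twist":[0,0,0],"grip":-1},{"translation":[0,0,1],"twist":[0,0,0],"grip":-1},{"translation":[0,0,0],"twist":[0,0,0],"grip":-1},{"translation":[0,0,0],"twist":[0,0,0],"grip":-1},{"translation":[0,0,0],"twist":[0,0,0],"grip":-1},{"translation":[0,0,0],"twist":[0,0,0],"grip":-1},{"translation":[0,0,0],"twist":[0,0,0],"grip":-1}]'
python3 go.py 0.5458 -0.2555 0.0346 11.8
```

```text
t: 16.15
tool_pos: [0.5476, -0.2572, 0.0344]
orientation: [-1.973, -2.441, -0.002]
force: [-1.4, 0.1, 1.7]
opening: 0.058
t 16.15 pos [ 0.5476 -0.2572  0.0344] F [-1.4  0.1  1.7] open 0.058 q [-0.52  0.3   1.64  0.    1.2  -0.74]
shift now-axes [ 2.1 -1.4 -0.2] final-axes [ 2.1 -1.4 -0.2] twist [-0.001 -0.003  0.005]
```

```bash
python3 -m pendant '[{"translation":[0,0,0],"twist":[0,0,0],"grip":1},{"translation":[0,0,0],"twist":[0,0,0],"grip":1},{"translation":[0,0,0],"twist":[0,0,0],"grip":1},{"translation":[0,0,0],"twist":[0,0,0],"grip":1},{"translation":[0,0,-10],"twist":[0,0,0],"grip":1},{"translation":[0,0,-30],"twist":[0,0,0],"grip":1},{"translation":[0,0,-40],"twist":[0,0,0],"grip":1},{"translation":[0,0,-25],"twist":[0,0,0],"grip":1},{"translation":[10,0,0],"twist":[0,0,0.05],"grip":1},{"translation":[25,-5,0],"twist":[0,0,0.04],"grip":1}]'
python3 go.py 0.4567 -0.0168 0.135 6.4
python3 -c "
from h import *
snap('side','side2')"
```

```text
t: 17.15
tool_pos: [0.5365, -0.2251, 0.146]
orientation: [-2.086, -2.345, -0.001]
force: [-0.8, 1.6, -0.1]
opening: 0.0931
t 17.15 pos [ 0.5365 -0.2251  0.146 ] F [-0.8  1.6 -0.1] open 0.0931 q [-0.49  0.13  1.62  0.    1.39 -0.6 ]
shift now-axes [216.1 -55.   11.7] final-axes [215.9 -56.1  11. ] twist [-0.001 -0.003  0.005]
```

View pics/side2.png

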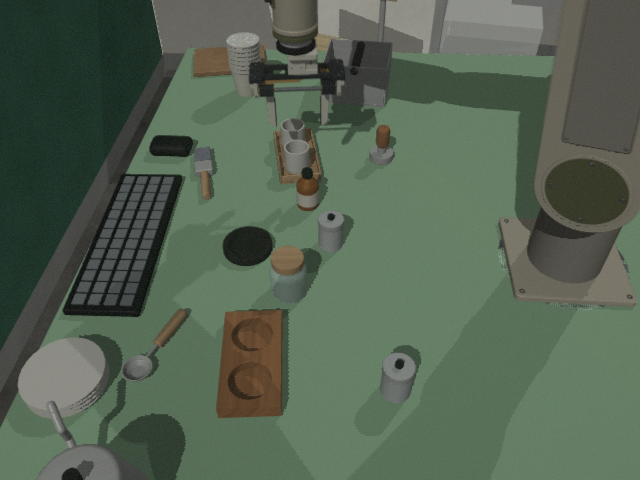

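Both cups stand in the tray, at (293,130) and (297,155). Next is tin A.

```bash
python3 -m pendant '[{"translation":[35,-9,0],"twist":[0,0,0],"grip":1},{"translation":[40,-11,0],"twist":[0,0,0],"grip":1},{"translation":[40,-11,0],"twist":[0,0,0],"grip":1},{"translation":[40,-11,0],"twist":[0,0,0],"grip":1},{"translation":[25,-7,0],"twist":[0,0,0],"grip":1},{"translation":[15,-4,0],"twist":[0,0,0],"grip":1},{"translation":[10,-2,0],"twist":[0,0,0],"grip":1},{"translation":[0,0,0],"twist":[0,0,0],"grip":1},{"translation":[0,0,0],"twist":[0,0,0],"grip":1},{"translation":[0,0,0],"twist":[0,0,0],"grip":1}]'
python3 go.py 0.4567 -0.0168 0.027 6.4
```

```text
t: 18.2
tool_pos: [0.4563, -0.0179, 0.1537]
orientation: [2.085, 2.346, 0.01]
force: [-0.5, -0.2, -0.1]
opening: 0.0931
t 18.2 pos [ 0.4563 -0.0179  0.1537] F [-0.5 -0.2 -0.1] open 0.0931 q [-0.15 -0.24  1.96  0.    1.41 -0.27]
shift now-axes [  0.8  -0.4 126.7] final-axes [  1.1   0.5 126.7] twist [ 0.007 -0.002  0.006]
```

```bash
python3 -m pendant '[{"translation":[0,0,20],"twist":[0.006,0,0],"grip":1},{"translation":[0,0,35],"twist":[0,0,0],"grip":1},{"translation":[0,0,30],"twist":[0,0,0],"grip":1},{"translation":[0,0,20],"twist":[0,0,0],"grip":1},{"translation":[0,0,10],"twist":[0,0,0],"grip":1},{"translation":[0,0,4],"twist":[0,0,0],"grip":1},{"translation":[0,0,0],"twist":[0,0,0],"grip":1},{"translation":[0,0,0],"twist":[0,0,0],"grip":1},{"translation":[0,0,0],"twist":[0,0,0],"grip":1},{"translation":[0,0,0],"twist":[0,0,0],"grip":1}]'
python3 go.py 0.4567 -0.0168 0.027 6.4
```

```text
t: 19.2
tool_pos: [0.4629, -0.0242, 0.0356]
orientation: [2.091, 2.335, 0.008]
force: [0.5, -0.3, 0.3]
opening: 0.0931
t 19.2 pos [ 0.4629 -0.0242  0.0356] F [ 0.5 -0.3  0.3] open 0.0931 q [-0.16 -0.08  2.05  0.    1.16 -0.27]
shift now-axes [ 8.  -5.4  8.5] final-axes [ 8.  -5.3  8.6] twist [ 0.009  0.002 -0.001]
```

```bash
python3 -m pendant '[{"translation":[7,-5,4],"twist":[0.008,0,0],"grip":1},{"translation":[0,0,4],"twist":[0,0,0],"grip":1},{"translation":[0,0,0],"twist":[0,0,0],"grip":1},{"translation":[0,0,0],"twist":[0,0,0],"grip":-1},{"translation":[0,0,0],"twist":[0,0,0],"grip":-1},{"translation":[0,0,0],"twist":[0,0,0],"grip":-1},{"translation":[0,0,0],"twist":[0,0,0],"grip":-1},{"translation":[0,0,0],"twist":[0,0,0],"grip":-1},{"translation":[0,0,0],"twist":[0,0,0],"grip":-1},{"translation":[0,0,0],"twist":[0,0,0],"grip":-1}]'
python3 go.py 0.4567 -0.0168 0.027 6.4
```

```text
t: 20.2
tool_pos: [0.4577, -0.0171, 0.0283]
orientation: [2.093, 2.339, 0.0]
force: [-0.1, -0.0, 0.6]
opening: 0.0497
t 20.2 pos [ 0.4577 -0.0171  0.0283] F [-0.1 -0.   0.6] open 0.0497 q [-0.15 -0.07  2.06 -0.    1.15 -0.26]
shift now-axes [ 0.4 -0.9  1.3] final-axes [ 0.4 -0.9  1.3] twist [ 0.002  0.002 -0.001]
```

```bash
python3 -m pendant '[{"translation":[0,0,-15],"twist":[0,0,0],"grip":-1},{"translation":[0,0,-35],"twist":[0,0,0],"grip":-1},{"translation":[0,0,-40],"twist":[0,0,0],"grip":-1},{"translation":[0,0,-25],"twist":[0,0,0],"grip":-1},{"translation":[0,0,-5],"twist":[0,0,0],"grip":-1},{"translation":[10,6,0],"twist":[0,0,0],"grip":-1},{"translation":[25,15,0],"twist":[0,0,0],"grip":-1},{"translation":[30,18,0],"twist":[0,0,0],"grip":-1},{"translation":[30,18,0],"twist":[0,0,0],"grip":-1},{"translation":[30,18,0],"twist":[0,0,0],"grip":-1}]'
python3 go.py 0.5764 0.2385 0.145 6.4
```

```text
t: 21.2
tool_pos: [0.5148, 0.1191, 0.1415]
orientation: [-2.1, -2.329, 0.013]
force: [1.0, -1.6, 0.0]
opening: 0.0497
t 21.2 pos [0.5148 0.1191 0.1415] F [ 1.  -1.6  0. ] open 0.0497 q [ 0.13 -0.    1.77 -0.    1.38  0.03]
shift now-axes [112.4  73.5  -4.3] final-axes [111.8  74.5  -3.5] twist [-0.01   0.001 -0.008]
```

```bash
python3 -m pendant '[{"translation":[30,20,-3],"twist":[-0.01,0,0],"grip":-1},{"translation":[30,20,-3],"twist":[0,0,0],"grip":-1},{"translation":[22,15,0],"twist":[0,0,0],"grip":-1},{"translation":[15,10,0],"twist":[0,0,0],"grip":-1},{"translation":[7,5,0],"twist":[0,0,0],"grip":-1},{"translation":[0,0,15],"twist":[0,0,0],"grip":-1},{"translation":[0,0,20],"twist":[0,0,0],"grip":-1},{"translation":[0,0,15],"twist":[0,0,0],"grip":-1},{"translation":[0,0,0],"twist":[0,0,0],"grip":-1},{"translation":[0,0,0],"twist":[0,0,0],"grip":-1}]'
python3 go.py 0.5764 0.2385 0.0363 6.4
```

```text
t: 22.2
tool_pos: [0.5642, 0.2397, 0.0712]
orientation: [-2.09, -2.327, 0.034]
force: [0.8, 1.2, -0.4]
opening: 0.0497
t 22.2 pos [0.5642 0.2397 0.0712] F [ 0.8  1.2 -0.4] open 0.0497 q [0.32 0.3  1.57 0.   1.3  0.21]
shift now-axes [-2.4 12.8 34.6] final-axes [-2.6 11.9 34.9] twist [-0.026  0.004 -0.004]
```

```bash
python3 -m pendant '[{"translation":[-2,12,0],"twist":[-0.026,0,0],"grip":-1},{"translation":[0,0,0],"twist":[0,0,0],"grip":-1},{"translation":[0,0,0],"twist":[0,0,0],"grip":-1},{"translation":[0,0,10],"twist":[0,0,0],"grip":-1},{"translation":[0,0,0],"twist":[0,0,0],"grip":-1},{"translation":[0,0,0],"twist":[0,0,0],"grip":-1},{"translation":[0,0,0],"twist":[0,0,0],"grip":-1},{"translation":[0,0,0],"twist":[0,0,0],"grip":-1},{"translation":[0,0,0],"twist":[0,0,0],"grip":-1},{"translation":[0,0,0],"twist":[0,0,0],"grip":-1}]'
python3 go.py 0.5764 0.2385 0.0363 6.4
```

```text
t: 23.2
tool_pos: [0.5797, 0.2386, 0.0635]
orientation: [2.095, 2.33, 0.006]
force: [-0.5, -0.2, -0.9]
opening: 0.0496
t 23.2 pos [0.5797 0.2386 0.0635] F [-0.5 -0.2 -0.9] open 0.0496 q [ 0.31  0.31  1.57 -0.01  1.25  0.21]
shift now-axes [ 0.3 -3.5 27.2] final-axes [ 0.2 -3.3 27.2] twist [ 0.008  0.003 -0.006]
```

```bash
python3 -m pendant '[{"translation":[0,-4,5],"twist":[0.007,0.003,0],"grip":-1},{"translation":[0,0,10],"twist":[0,0,0],"grip":-1},{"translation":[0,0,8],"twist":[0,0,0],"grip":-1},{"translation":[0,0,3],"twist":[0,0,0],"grip":-1},{"translation":[0,0,1],"twist":[0,0,0],"grip":-1},{"translation":[0,0,0],"twist":[0,0,0],"grip":-1},{"translation":[0,0,0],"twist":[0,0,0],"grip":-1},{"translation":[0,0,0],"twist":[0,0,0],"grip":-1},{"translation":[0,0,0],"twist":[0,0,0],"grip":-1},{"translation":[0,0,0],"twist":[0,0,0],"grip":-1}]'
python3 go.py 0.5764 0.2385 0.0363 6.4
```

```text
t: 24.2
tool_pos: [0.5758, 0.2384, 0.0361]
orientation: [2.1, 2.336, 0.001]
force: [-0.5, 0.5, 2.2]
opening: 0.0499
t 24.2 pos [0.5758 0.2384 0.0361] F [-0.5  0.5  2.2] open 0.0499 q [ 0.31  0.34  1.59 -0.    1.21  0.2 ]
shift now-axes [ 0.   0.6 -0.2] final-axes [ 0.   0.6 -0.2] twist [ 0.001  0.    -0.005]
```

```bash
python3 -m pendant '[{"translation":[0,0,0],"twist":[0,0,0],"grip":1},{"translation":[0,0,0],"twist":[0,0,0],"grip":1},{"translation":[0,0,0],"twist":[0,0,0],"grip":1},{"translation":[0,0,0],"twist":[0,0,0],"grip":1},{"translation":[0,0,-15],"twist":[0,0,0],"grip":1},{"translation":[0,0,-35],"twist":[0,0,0],"grip":1},{"translation":[0,0,-40],"twist":[0,0,0],"grip":1},{"translation":[0,0,-15],"twist":[0,0,0],"grip":1},{"translation":[8,-20,0],"twist":[0,0,0],"grip":1},{"translation":[15,-35,0],"twist":[0,0,0],"grip":1}]'
python3 go.py 0.333 0.3115 0.13 6.4
python3 -m pendant '[{"translation":[16,-38,0],"twist":[0,0,0],"grip":1},{"translation":[16,-38,0],"twist":[0,0,0],"grip":1},{"translation":[14,-34,0],"twist":[0,0,0],"grip":1},{"translation":[12,-28,0],"twist":[0,0,0],"grip":1},{"translation":[6,-15,0],"twist":[0,0,0],"grip":1},{"translation":[2,-8,0],"twist":[0,0,0],"grip":1},{"translation":[0,0,0],"twist":[0,0,0],"grip":1},{"translation":[0,0,0],"twist":[0,0,0],"grip":1},{"translation":[0,0,0],"twist":[0,0,0],"grip":1},{"translation":[0,0,0],"twist":[0,0,0],"grip":1}]'
python3 go.py 0.333 0.3115 0.027 6.4
```

```text
t: 25.2
tool_pos: [0.5203, 0.2541, 0.1479]
orientation: [2.103, 2.331, 0.004]
force: [-0.2, 0.4, -0.0]
opening: 0.0934
t 25.2 pos [0.5203 0.2541 0.1479] F [-0.2  0.4 -0. ] open 0.0934 q [ 0.37  0.11  1.64 -0.    1.39  0.26]
shift now-axes [  76.3 -180.5   17.3] final-axes [  77.9 -179.8   17.9] twist [ 0.003  0.    -0.009]
t: 26.2
tool_pos: [0.3469, 0.3052, 0.15]
orientation: [2.102, 2.33, 0.012]
force: [-0.2, -1.7, 0.9]
opening: 0.0931
t 26.2 pos [0.3469 0.3052 0.15  ] F [-0.2 -1.7  0.9] open 0.0931 q [ 0.61 -0.22  1.95 -0.    1.4   0.51]
shift now-axes [  7.4 -14.1 122.9] final-axes [  7.8 -13.1 123. ] twist [ 0.008 -0.003 -0.009]
```

```bash
python3 -m pendant '[{"translation":[7,-13,10],"twist":[0.008,0,-0.008],"grip":1},{"translation":[0,0,30],"twist":[0,0,0],"grip":1},{"translation":[0,0,30],"twist":[0,0,0],"grip":1},{"translation":[0,0,20],"twist":[0,0,0],"grip":1},{"translation":[0,0,15],"twist":[0,0,0],"grip":1},{"translation":[0,0,8],"twist":[0,0,0],"grip":1},{"translation":[0,0,2],"twist":[0,0,0],"grip":1},{"translation":[0,0,0],"twist":[0,0,0],"grip":1},{"translation":[0,0,0],"twist":[0,0,0],"grip":1},{"translation":[0,0,0],"twist":[0,0,0],"grip":1}]'
python3 go.py 0.333 0.3115 0.027 6.4
```

```text
t: 27.2
tool_pos: [0.3301, 0.3123, 0.0285]
orientation: [-2.093, -2.336, 0.001]
force: [0.7, -0.4, 0.3]
opening: 0.0931
t 27.2 pos [0.3301 0.3123 0.0285] F [ 0.7 -0.4  0.3] open 0.0931 q [ 0.64 -0.08  2.07  0.01  1.16  0.53]
shift now-axes [-1.1  2.8  1.5] final-axes [-1.1  2.8  1.5] twist [-0.004 -0.003 -0.002]
```

```bash
python3 -m pendant '[{"translation":[-1,2,0],"twist":[0,0,0],"grip":1},{"translation":[0,0,0],"twist":[0,0,0],"grip":-1},{"translation":[0,0,0],"twist":[0,0,0],"grip":-1},{"translation":[0,0,0],"twist":[0,0,0],"grip":-1},{"translation":[0,0,0],"twist":[0,0,0],"grip":-1},{"translation":[0,0,0],"twist":[0,0,0],"grip":-1},{"translation":[0,0,0],"twist":[0,0,0],"grip":-1},{"translation":[0,0,0],"twist":[0,0,0],"grip":-1},{"translation":[0,0,0],"twist":[0,0,0],"grip":-1},{"translation":[0,0,0],"twist":[0,0,0],"grip":-1}]'
python3 go.py 0.5664 0.3275 0.1 6.4
```

```text
t: 28.2
tool_pos: [0.3339, 0.3125, 0.0308]
orientation: [-2.094, -2.336, -0.005]
force: [-0.9, 0.0, 0.6]
opening: 0.0496
t 28.2 pos [0.3339 0.3125 0.0308] F [-0.9  0.   0.6] open 0.0496 q [ 0.64 -0.08  2.06  0.01  1.16  0.52]
shift now-axes [-10.  232.7 -69.4] final-axes [-11.  232.7 -69.2] twist [-0.    -0.005 -0.003]
```

```bash
python3 -m pendant '[{"translation":[0,0,-15],"twist":[0,0,0],"grip":-1},{"translation":[0,0,-30],"twist":[0,0,0],"grip":-1},{"translation":[0,0,-25],"twist":[0,0,0],"grip":-1},{"translation":[-1,15,0],"twist":[0,0,0],"grip":-1},{"translation":[-2,30,0],"twist":[0,0,0],"grip":-1},{"translation":[-2,35,0],"twist":[0,0,0],"grip":-1},{"translation":[-2,35,0],"twist":[0,0,0],"grip":-1},{"translation":[-2,35,0],"twist":[0,0,0],"grip":-1},{"translation":[-2,30,0],"twist":[0,0,0],"grip":-1},{"translation":[0,20,0],"twist":[0,0,0],"grip":-1}]'
python3 go.py 0.5664 0.3275 0.0388 6.4
```

```text
t: 29.2
tool_pos: [0.5366, 0.3221, 0.0985]
orientation: [-2.089, -2.338, 0.004]
force: [-0.5, -0.6, 0.2]
opening: 0.0499
t 29.2 pos [0.5366 0.3221 0.0985] F [-0.5 -0.6  0.2] open 0.0499 q [0.46 0.29 1.53 0.   1.33 0.34]
shift now-axes [ 1.9 30.5 59.5] final-axes [ 2.1 30.2 59.7] twist [-0.006 -0.003  0.001]
```

```bash
python3 -m pendant '[{"translation":[2,18,0],"twist":[-0.006,0,0],"grip":-1},{"translation":[0,6,0],"twist":[0,0,0],"grip":-1},{"translation":[0,0,0],"twist":[0,0,0],"grip":-1},{"translation":[0,0,10],"twist":[0,0,0],"grip":-1},{"translation":[0,0,15],"twist":[0,0,0],"grip":-1},{"translation":[0,0,5],"twist":[0,0,0],"grip":-1},{"translation":[0,0,0],"twist":[0,0,0],"grip":-1},{"translation":[0,0,0],"twist":[0,0,0],"grip":-1},{"translation":[0,0,0],"twist":[0,0,0],"grip":-1},{"translation":[0,0,0],"twist":[0,0,0],"grip":-1}]'
python3 go.py 0.5664 0.3275 0.0388 6.4
```

```text
t: 30.2
tool_pos: [0.558, 0.3256, 0.0618]
orientation: [-2.09, -2.339, 0.008]
force: [0.4, 0.9, -1.3]
opening: 0.0497
t 30.2 pos [0.558  0.3256 0.0618] F [ 0.4  0.9 -1.3] open 0.0497 q [0.45 0.38 1.49 0.   1.28 0.33]
shift now-axes [ 1.   8.7 22.9] final-axes [ 1.   8.6 23. ] twist [-0.007 -0.001  0.001]
```

```bash
python3 -m pendant '[{"translation":[1,8,0],"twist":[-0.007,0,0],"grip":-1},{"translation":[0,0,5],"twist":[0,0,0],"grip":-1},{"translation":[0,0,10],"twist":[0,0,0],"grip":-1},{"translation":[0,0,6],"twist":[0,0,0],"grip":-1},{"translation":[0,0,1],"twist":[0,0,0],"grip":-1},{"translation":[0,0,0],"twist":[0,0,0],"grip":-1},{"translation":[0,0,0],"twist":[0,0,0],"grip":-1},{"translation":[0,0,0],"twist":[0,0,0],"grip":-1},{"translation":[0,0,0],"twist":[0,0,0],"grip":-1},{"translation":[0,0,0],"twist":[0,0,0],"grip":-1}]'
python3 go.py 0.5664 0.3275 0.0388 6.4
```

```text
t: 31.2
tool_pos: [0.5677, 0.328, 0.0392]
orientation: [2.093, 2.342, 0.005]
force: [0.9, 0.1, -1.6]
opening: 0.0497
t 31.2 pos [0.5677 0.328  0.0392] F [ 0.9  0.1 -1.6] open 0.0497 q [0.45 0.42 1.49 0.   1.23 0.33]
shift now-axes [-0.4 -1.3  0.4] final-axes [-0.4 -1.3  0.4] twist [ 0.003 -0.001  0.   ]
```

```bash
python3 -m pendant '[{"translation":[0,0,2],"twist":[0,0,0],"grip":-1},{"translation":[0,0,1],"twist":[0,0,0],"grip":-1},{"translation":[0,0,0],"twist":[0,0,0],"grip":1},{"translation":[0,0,0],"twist":[0,0,0],"grip":1},{"translation":[0,0,0],"twist":[0,0,0],"grip":1},{"translation":[0,0,0],"twist":[0,0,0],"grip":1},{"translation":[0,0,-15],"twist":[0,0,0],"grip":1},{"translation":[0,0,-35],"twist":[0,0,0],"grip":1},{"translation":[0,0,-40],"twist":[0,0,0],"grip":1},{"translation":[0,0,-25],"twist":[0,0,0],"grip":1}]'
python3 go.py 0.354 -0.3115 0.14 6.4
python3 -c "
from h import *
snap('side','side3')"
```

```text
t: 32.2
tool_pos: [0.5648, 0.3266, 0.1541]
orientation: [-2.092, -2.341, 0.006]
force: [0.7, -0.2, -0.0]
opening: 0.0927
t 32.2 pos [0.5648 0.3266 0.1541] F [ 0.7 -0.2 -0. ] open 0.0927 q [0.45 0.31 1.4  0.   1.44 0.33]
shift now-axes [-610.5 -280.8   16.1] final-axes [-610.6 -280.6   14.1] twist [-0.004  0.001  0.   ]
```

View pics/side3.png

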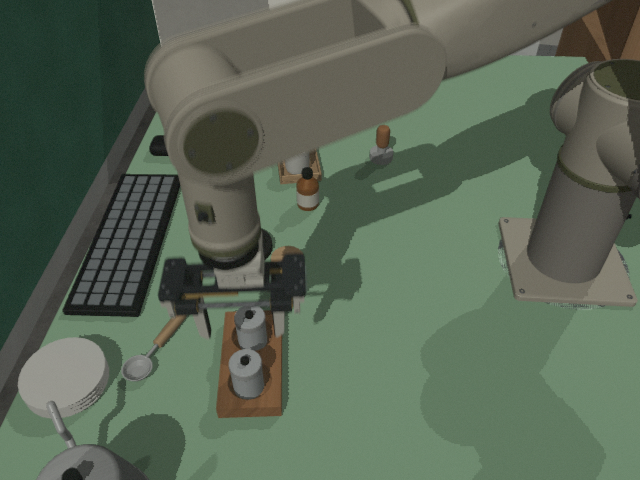

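Both tins stand in their wells, at (250,328) and (246,372). The tamper is next.

```bash
python3 -m pendant '[{"translation":[-20,-9,0],"twist":[0,0,0],"grip":1},{"translation":[-40,-18,0],"twist":[0,0,0],"grip":1},{"translation":[-42,-19,0],"twist":[0,0,0],"grip":1},{"translation":[-42,-19,0],"twist":[0,0,0],"grip":1},{"translation":[-42,-19,0],"twist":[0,0,0],"grip":1},{"translation":[-42,-19,0],"twist":[0,0,0],"grip":1},{"translation":[-42,-19,0],"twist":[0,0,0],"grip":1},{"translation":[-42,-19,0],"twist":[0,0,0],"grip":1},{"translation":[-42,-19,0],"twist":[0,0,0],"grip":1},{"translation":[-42,-19,0],"twist":[0,0,0],"grip":1}]'
python3 go.py 0.354 -0.3115 0.14 6.4
```

```text
t: 33.25
tool_pos: [0.4345, -0.0936, 0.1699]
orientation: [2.072, 2.342, 0.03]
force: [-0.0, 0.1, -0.3]
opening: 0.0929
t 33.25 pos [ 0.4345 -0.0936  0.1699] F [-0.   0.1 -0.3] open 0.0929 q [-0.34 -0.3   1.99  0.01  1.44 -0.46]
shift now-axes [-206.5 -107.1   26.9] final-axes [-207.5 -104.2   29.9] twist [ 0.024 -0.002  0.011]
```

```bash
python3 -m pendant '[{"translation":[-40,-20,0],"twist":[0.024,0,0.01],"grip":1},{"translation":[-40,-20,0],"twist":[0,0,0],"grip":1},{"translation":[-40,-20,0],"twist":[0,0,0],"grip":1},{"translation":[-35,-18,5],"twist":[0,0,0],"grip":1},{"translation":[-20,-10,5],"twist":[0,0,0],"grip":1},{"translation":[-10,-5,5],"twist":[0,0,0],"grip":1},{"translation":[0,0,0],"twist":[0,0,0],"grip":1},{"translation":[0,0,0],"twist":[0,0,0],"grip":1},{"translation":[0,0,0],"twist":[0,0,0],"grip":1},{"translation":[0,0,0],"twist":[0,0,0],"grip":1}]'
python3 go.py 0.354 -0.3115 0.043 6.4
```

```text
t: 34.25
tool_pos: [0.3595, -0.2992, 0.1623]
orientation: [2.093, 2.329, 0.003]
force: [-0.9, -0.5, -0.8]
opening: 0.0932
t 34.25 pos [ 0.3595 -0.2992  0.1623] F [-0.9 -0.5 -0.8] open 0.0932 q [-0.81 -0.21  1.93  0.    1.42 -0.91]
shift now-axes [-10.9  -7.8 119.3] final-axes [-11.6  -6.9 119.3] twist [ 0.008  0.006 -0.005]
```

```bash
python3 -m pendant '[{"translation":[-11,-7,0],"twist":[0.007,0.006,0],"grip":1},{"translation":[0,0,15],"twist":[0,0,0],"grip":1},{"translation":[0,0,30],"twist":[0,0,0],"grip":1},{"translation":[0,0,30],"twist":[0,0,0],"grip":1},{"translation":[0,0,25],"twist":[0,0,0],"grip":1},{"translation":[0,0,14],"twist":[0,0,0],"grip":1},{"translation":[0,0,3],"twist":[0,0,0],"grip":1},{"translation":[0,0,0],"twist":[0,0,0],"grip":1},{"translation":[0,0,0],"twist":[0,0,0],"grip":1},{"translation":[0,0,0],"twist":[0,0,0],"grip":1}]'
python3 go.py 0.354 -0.3115 0.043 6.4
```

```text
t: 35.25
tool_pos: [0.3541, -0.3099, 0.0376]
orientation: [2.095, 2.341, 0.002]
force: [-0.5, -0.8, -0.0]
opening: 0.0932
t 35.25 pos [ 0.3541 -0.3099  0.0376] F [-0.5 -0.8 -0. ] open 0.0932 q [-0.83 -0.05  2.02  0.    1.17 -0.94]
shift now-axes [-1.6 -0.3 -5.4] final-axes [-1.6 -0.3 -5.4] twist [ 0.001 -0.001 -0.001]
```

```bash
python3 -m pendant '[{"translation":[-1,0,-5],"twist":[0,0,0],"grip":-1},{"translation":[0,0,0],"twist":[0,0,0],"grip":-1},{"translation":[0,0,0],"twist":[0,0,0],"grip":-1},{"translation":[0,0,0],"twist":[0,0,0],"grip":-1},{"translation":[0,0,0],"twist":[0,0,0],"grip":-1},{"translation":[0,0,0],"twist":[0,0,0],"grip":-1},{"translation":[0,0,0],"twist":[0,0,0],"grip":-1},{"translation":[0,0,0],"twist":[0,0,0],"grip":-1},{"translation":[0,0,0],"twist":[0,0,0],"grip":-1},{"translation":[0,0,0],"twist":[0,0,0],"grip":-1}]' 35
python3 go.py 0.354 -0.3115 0.043 6.4
```

```text
t: 36.25
tool_pos: [0.3555, -0.3129, 0.046]
orientation: [2.092, 2.337, 0.0]
force: [-1.1, 0.3, 1.3]
opening: 0.031
t 36.25 pos [ 0.3555 -0.3129  0.046 ] F [-1.1  0.3  1.3] open 0.031 q [-0.83 -0.06  2.01  0.    1.18 -0.94]
shift now-axes [ 1.6 -1.4  3. ] final-axes [ 1.5 -1.4  3. ] twist [ 0.004  0.004 -0.001]
```

```bash
python3 -m pendant '[{"translation":[0,0,-10],"twist":[0,0,0],"grip":-1},{"translation":[0,0,-30],"twist":[0,0,0],"grip":-1},{"translation":[0,0,-40],"twist":[0,0,0],"grip":-1},{"translation":[0,0,-30],"twist":[0,0,0],"grip":-1},{"translation":[0,0,-10],"twist":[0,0,0],"grip":-1},{"translation":[0,0,0],"twist":[0,0,0],"grip":-1},{"translation":[10,10,0],"twist":[0,0,0],"grip":-1},{"translation":[22,23,0],"twist":[0,0,0],"grip":-1},{"translation":[25,26,0],"twist":[0,0,0],"grip":-1},{"translation":[25,26,0],"twist":[0,0,0],"grip":-1}]'
python3 go.py 0.6234 0.0085 0.16 6.4
```

```text
t: 37.25
tool_pos: [0.4259, -0.2176, 0.1619]
orientation: [-2.097, -2.326, 0.001]
force: [0.4, 0.2, -3.3]
opening: 0.0308
t 37.25 pos [ 0.4259 -0.2176  0.1619] F [ 0.4  0.2 -3.3] open 0.0308 q [-0.58 -0.16  1.88  0.    1.43 -0.68]
shift now-axes [204.6 219.8   1.8] final-axes [202.7 221.5   1.9] twist [-0.007 -0.007 -0.009]
```

```bash
python3 -m pendant '[{"translation":[26,28,-3],"twist":[-0.007,-0.007,0],"grip":-1},{"translation":[28,30,-3],"twist":[0,0,0],"grip":-1},{"translation":[28,30,-3],"twist":[0,0,0],"grip":-1},{"translation":[28,30,-3],"twist":[0,0,0],"grip":-1},{"translation":[28,30,0],"twist":[0,0,0],"grip":-1},{"translation":[20,22,0],"twist":[0,0,0],"grip":-1},{"translation":[15,16,0],"twist":[0,0,0],"grip":-1},{"translation":[8,8,0],"twist":[0,0,0],"grip":-1},{"translation":[0,0,0],"twist":[0,0,0],"grip":-1},{"translation":[0,0,0],"twist":[0,0,0],"grip":-1}]'
python3 go.py 0.6234 0.0085 0.05 6.4
```

```text
t: 38.25
tool_pos: [0.5969, -0.0019, 0.1491]
orientation: [-2.081, -2.318, 0.022]
force: [-0.4, -0.3, -3.4]
opening: 0.0307
t 38.25 pos [ 0.5969 -0.0019  0.1491] F [-0.4 -0.3 -3.4] open 0.0307 q [-0.09  0.19  1.55  0.    1.43 -0.2 ]
shift now-axes [ 6.5 30.3 98.4] final-axes [ 7.4 27.5 99.1] twist [-0.028 -0.01  -0.004]
```

```bash
python3 -m pendant '[{"translation":[4,16,0],"twist":[-0.028,-0.01,0],"grip":-1},{"translation":[2,9,0],"twist":[0,0,0],"grip":-1},{"translation":[0,0,10],"twist":[0,0,0],"grip":-1},{"translation":[0,0,25],"twist":[0,0,0],"grip":-1},{"translation":[0,0,20],"twist":[0,0,0],"grip":-1},{"translation":[0,0,10],"twist":[0,0,0],"grip":-1},{"translation":[0,0,0],"twist":[0,0,0],"grip":-1},{"translation":[0,0,0],"twist":[0,0,0],"grip":-1},{"translation":[0,0,0],"twist":[0,0,0],"grip":-1},{"translation":[0,0,0],"twist":[0,0,0],"grip":-1}]'
python3 go.py 0.6234 0.0085 0.05 6.4
```

```text
t: 39.25
tool_pos: [0.6237, 0.0023, 0.0825]
orientation: [2.102, 2.328, 0.004]
force: [1.9, -0.8, -3.7]
opening: 0.0308
t 39.25 pos [0.6237 0.0023 0.0825] F [ 1.9 -0.8 -3.7] open 0.0308 q [-0.08  0.29  1.56 -0.    1.28 -0.18]
shift now-axes [ 6.2  0.2 32.4] final-axes [ 6.2  0.4 32.5] twist [ 0.006  0.003 -0.01 ]
```

```bash
python3 -m pendant '[{"translation":[6,0,5],"twist":[0.006,0.003,0],"grip":-1},{"translation":[0,0,12],"twist":[0,0,0],"grip":-1},{"translation":[0,0,10],"twist":[0,0,0],"grip":-1},{"translation":[0,0,3],"twist":[0,0,0],"grip":-1},{"translation":[0,0,0],"twist":[0,0,0],"grip":-1},{"translation":[0,0,0],"twist":[0,0,0],"grip":-1},{"translation":[0,0,0],"twist":[0,0,0],"grip":-1},{"translation":[0,0,0],"twist":[0,0,0],"grip":-1},{"translation":[0,0,0],"twist":[0,0,0],"grip":-1},{"translation":[0,0,0],"twist":[0,0,0],"grip":-1}]'
python3 go.py 0.6234 0.0085 0.05 6.4
```

```text
t: 40.25
tool_pos: [0.6244, 0.0089, 0.0518]
orientation: [2.104, 2.331, 0.003]
force: [-0.5, -0.4, -3.9]
opening: 0.0309
t 40.25 pos [0.6244 0.0089 0.0518] F [-0.5 -0.4 -3.9] open 0.0309 q [-0.07  0.33  1.58  0.    1.24 -0.17]
shift now-axes [-0.3 -1.1  1.8] final-axes [-0.3 -1.1  1.8] twist [ 0.002 -0.    -0.01 ]
```

```bash
python3 -m pendant '[{"translation":[0,0,1.5],"twist":[0,0,0],"grip":-1},{"translation":[0,0,1],"twist":[0,0,0],"grip":-1},{"translation":[0,0,0],"twist":[0,0,0],"grip":-1},{"translation":[0,0,0],"twist":[0,0,0],"grip":-1},{"translation":[0,0,0],"twist":[0,0,0],"grip":-1},{"translation":[0,0,0],"twist":[0,0,0],"grip":-1},{"translation":[0,0,0],"twist":[0,0,0],"grip":-1},{"translation":[0,0,0],"twist":[0,0,0],"grip":-1},{"translation":[0,0,0],"twist":[0,0,0],"grip":-1},{"translation":[0,0,0],"twist":[0,0,0],"grip":-1}]'
python3 go.py 0.6234 0.0085 0.05 6.4
```

```text
t: 41.25
tool_pos: [0.625, 0.0089, 0.0501]
orientation: [2.104, 2.33, 0.004]
force: [-0.0, -0.2, -2.7]
opening: 0.0308
t 41.25 pos [0.625  0.0089 0.0501] F [-0.  -0.2 -2.7] open 0.0308 q [-0.07  0.33  1.58  0.    1.23 -0.17]
shift now-axes [-0.2 -1.6  0.1] final-axes [-0.2 -1.6  0.1] twist [ 0.003 -0.    -0.01 ]
```

Contact is just starting, so I'll lower slightly more, release, rise and move clear.

```bash
python3 -m pendant '[{"translation":[0,0,1],"twist":[0,0,0],"grip":-1},{"translation":[0,0,0.5],"twist":[0,0,0],"grip":-1},{"translation":[0,0,0],"twist":[0,0,0],"grip":1},{"translation":[0,0,0],"twist":[0,0,0],"grip":1},{"translation":[0,0,0],"twist":[0,0,0],"grip":1},{"translation":[0,0,0],"twist":[0,0,0],"grip":1},{"translation":[0,0,0],"twist":[0,0,0],"grip":1},{"translation":[0,0,-15],"twist":[0,0,0],"grip":1},{"translation":[0,0,-35],"twist":[0,0,0],"grip":1},{"translation":[0,0,-40],"twist":[0,0,0],"grip":1}]'
python3 -m pendant '[{"translation":[0,-20,-30],"twist":[0,0,0],"grip":1},{"translation":[0,-40,-10],"twist":[0,0,0],"grip":1},{"translation":[0,-40,0],"twist":[0,0,0],"grip":1},{"translation":[0,-40,0],"twist":[0,0,0],"grip":1},{"translation":[0,-40,0],"twist":[0,0,0],"grip":1},{"translation":[0,-30,0],"twist":[0,0,0],"grip":1},{"translation":[0,-20,0],"twist":[0,0,0],"grip":1},{"translation":[0,0,0],"twist":[0,0,0],"grip":1},{"translation":[0,0,0],"twist":[0,0,0],"grip":1},{"translation":[0,0,0],"twist":[0,0,0],"grip":1}]'
python3 -c "
from h import *
snap('top','top2');snap('side','side4')"
```

```text
t: 42.25
tool_pos: [0.6212, 0.009, 0.1375]
orientation: [-2.102, -2.328, 0.005]
force: [0.6, -1.3, -0.8]
opening: 0.0901
t: 43.25
tool_pos: [0.3935, -0.0158, 0.1983]
orientation: [2.091, 2.316, 0.024]
force: [0.1, 0.8, -0.4]
opening: 0.0929
```

View pics/top2.png

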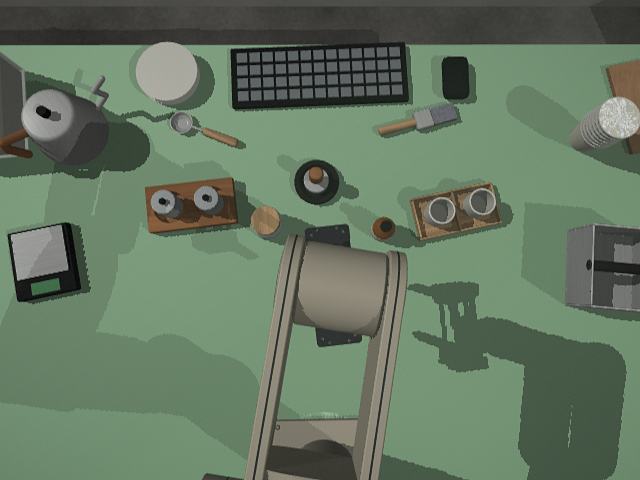

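View pics/side4.png

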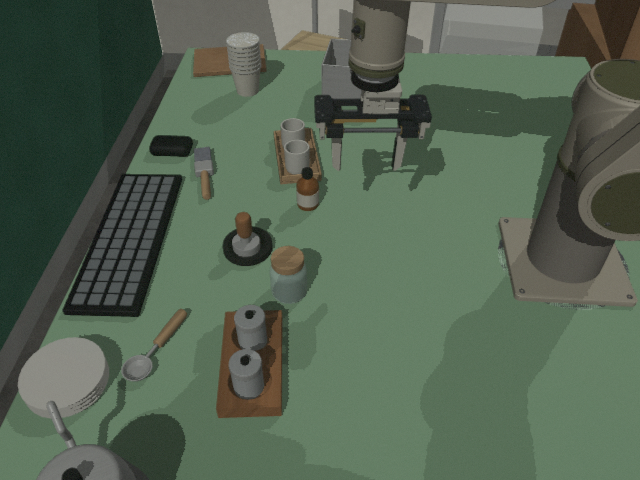

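```bash
python3 - <<'E'
from h import *
np.set_printoptions(precision=4,suppress=True)
W=world('top2').reshape(-1,3); W=W[~np.isnan(W[:,0])]
for n,x,y,r,zl,zh in [('cup-',.5642,-.3437,.04,.055,.075),('cup+',.5458,-.2555,.04,.055,.075),('tin-',.5764,.2385,.035,.070,.084),('tin+',.5664,.3275,.035,.070,.084),('tamper',.6234,.0085,.035,.07,.11),('jar',.527,.114,.05,.085,.1),('vial',.513,-.133,.04,.06,.11)]:
    S=W[(np.hypot(W[:,0]-x,W[:,1]-y)<r)&(W[:,2]>zl)&(W[:,2]<zh)]
    if len(S)<5: print(n,len(S)); continue
    c,d=cv2.minEnclosingCircle(S[:,:2].astype(np.float32)); print(n,len(S),'c',np.array(c),'target',x,y,'d',round(2*d,4),'z50,98',np.percentile(S[:,2],[50,98]))
    A=np.c_[S[:,:2]-S[:,:2].mean(0),np.ones(len(S))]; print('   slope',np.linalg.lstsq(A,S[:,2],rcond=None)[0][:2])
E
```

```text
cup- 212 c [ 0.5665 -0.3439] target 0.5642 -0.3437 d 0.0593 z50,98 [0.0633 0.0683]
   slope [-0.0076 -0.0011]
cup+ 205 c [ 0.5488 -0.2565] target 0.5458 -0.2555 d 0.0585 z50,98 [0.0635 0.0679]
   slope [-0.0006 -0.0009]
tin- 452 c [0.5772 0.2385] target 0.5764 0.2385 d 0.0524 z50,98 [0.0776 0.082 ]
   slope [0.003  0.0188]
tin+ 459 c [0.57   0.3276] target 0.5664 0.3275 d 0.0524 z50,98 [0.0777 0.0824]
   slope [0.0164 0.0115]
tamper 193 c [0.6252 0.0093] target 0.6234 0.0085 d 0.0322 z50,98 [0.0889 0.0946]
   slope [0.2266 0.0293]
jar 654 c [0.5268 0.114 ] target 0.527 0.114 d 0.0596 z50,98 [0.0919 0.0957]
   slope [-0.0039 -0.0158]
vial 340 c [ 0.5128 -0.1336] target 0.513 -0.133 d 0.0454 z50,98 [0.069  0.0974]
   slope [ 0.108  -0.0355]
```

Everything is upright, in its place and at the right height, and the jar and vial have not moved. I'm handing the job in.

```bash
python3 -c "
from plant import robot
print(robot.close_job())"
```

```text
the job is handed in; nothing more can be done
None
```

The job is done and handed in at about 43 s of the 115 s allowed. I placed the two cups in the tray bays, then the two tins in the rack wells, then the tamper in its seat. Each was lowered to within a millimetre or so of its floor, released and cleared.

**Position:** in the last top and side views all five things stand upright within about 4 mm of where I aimed. The jar and the vial have not moved measurably (under 1 mm).

**Height:** the tops match things standing flat within a couple of millimetres. The cup rims read about 63–65 mm (65 expected) and the tin lids about 78 mm (78 expected). The tamper's domed top read 89–95 mm (92 expected).

**Forces:** no wrist reading passed 4 N. These are only the values at the end of each move, so peaks during a move were not seen.

No check failed or disagreed. I fitted slopes to the depth readings as a tilt check: the cup rims came out at under half a degree and the tin lids at about one degree. The tamper's domed top and the vial's shoulder made that check unusable, so for those two I relied on the pictures.

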